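Load the sample cassette into the bench reader

ROBOT

A 7-joint arm with a two-finger parallel gripper is mounted at the origin on a cart in front of the work surface, level with it; the furniture and walls round the work are solid. World frame = base frame: x ahead of the robot, y to its left, z up, the work surface at z = 0. Lengths are in m, angles in rad, forces in N, time in s.
With the tool pointing down it reaches from about 0.425 to 0.925 m from the base axis. Payload 6.8 kg.
Tool frame: the origin (TCP) lies midway between the tips of the shut fingers; the grasp point (between the pads) lies bot.grip_point_offset behind it (bot.grip_point_offset is the distance from the TCP to the grasp point, in m); z points along the fingers, y is the line along which they close (so a half turn about z gives the same grasp; the last joint's range is limited). The gripper opens to 85 mm and grips with 20 to 120 N. Pads are 22 mm wide; open, the fingers measure 114 mm over their backs; the gripper's body (76 mm by 85 mm) begins 54 mm behind the grasp point. The pads swing forward as they close: fully open they stand 13 mm farther back than shut.
Start: joints at [-1.367, 0.477, 0.022, 1.555, -0.011, 1.109, -0.083], TCP at [0.207, 0.642, 0.231] pointing down, gripper open.
Joint ranges: [-2.96, 2.96], [-0.34, 2.1], [-1.41, 1.46], [0.24, 2.44], [-1.37, 4.51], [0.17, 1.92], [-2.96, 2.96]. Speed limits (rad/s): [2.39, 2.39, 3.14, 3.14, 3.14, 3.14, 3.14].

INTERFACE

Orientations are given as a unit quaternion [w, x, y, z].
In Python, from station import get_obs, cams, job, bot gives the robot as it stands.
- The arm moves only by the tool arm_command, never from a script. Its argument "rows" is a list that holds one entry, the list of rows, each a list of 5 numbers: the finger opening in mm, from 0 to 85.4, then the shift along the world's x, y, z in units of 60 mm (1.0 is 60 mm), then the turn about the world's z in units of 0.08 rad (1.0 is 0.08 rad). In form: [[[grip, x, y, z, turn], ...]]. A call has exactly 10 rows; each row shifts and turns the commanded pose from where the row before left it; what a row does not reach is not made up. A row lasts 1/8 s, in which the tool goes at most 62.5 mm and 10.7 degrees, less where a joint would pass 70% of its speed; a pose out of reach is approached as far as the arm can. A call with a number of a shift or a turn outside -1 to 1 is refused whole. A call with a gripper value outside its range is refused whole. The fingers move at their own pace and stop on an object; "newtons" is the grip in N (left out, the last holds). Time passes only in rows, so rows that do not move let the fingers close, or fill a call up. It gives the time, the measured TCP pose, the force, the opening and the grip force at its end, in the units of the state.
- get_obs(): the state, without advancing time (a new reading comes with each control period).
- cams.read_camera(name): name is "scene" or "top"; returns the picture (384x512x3 uint8, red, green, blue); there is no depth.
- cams.camera_params(name): a dict with "K" (3x3 intrinsics, pixels), "extrinsics" (4x4, takes a point from camera to world coordinates). Camera axes: x right, y down, z forward; pixel columns grow to the right and rows downward; lengths in m; the calibration is good to about 2 mm. A picture is of the moment at which its call begins. camera_params takes no time and is no camera call.
- job.hand_in(): hands the job in; it is judged then, once.
The state is a dict: "t": time; "q": joint angles; "joint_vel": joint speeds; "joint_torque": joint torques, N m; "eef_pos": TCP position; "tool_rot": TCP orientation; "contact_force": force on the tool from outside, world axes, zero at the start; "torque": the same for the moment, N m; "gripper_width": opening from 0.0 (shut) to 1.0 (fully open); "grasp_force": force on a finger pad.
Only numpy, scipy, OpenCV 4.12 (cv2) and the standard library are available. Lean on these libraries where they do the work, as an engineer would, in place of code of your own. Each camera call takes 0.05 s, during which the arm holds its last target. There are 200 camera calls.

TASK

Load the flat metal sample cassette into the low bench reader: slide it narrow nose first between the guides and into the reader's slot until you feel it come up against the stop hidden inside (the cover also closes over a cassette that is a little short, so go by feel). Then close the hinged cover down over the end that stays outside, let go of everything and do not disturb the other things on the bench.

Things in the scene. Friction and masses are not known exactly. Their poses are not given: they have to be found in the camera images.
- cassette_center (a point): centre (15 mm above its underside) of the loose aluminium cassette, a flat block 140 mm long (x), 56 wide (y), 30 high (z), about 0.2 kg, dark slits across its top, grip ribs half-way along its sides; can be gripped across its width. x points along its length to the nose. It starts flat on the worktop before the guides, turned up to about 60 degrees from the slot's line
- cassette_nose (a point): middle of the face of the cassette's nose, 70 mm ahead (+x) of its centre; axes as the cassette's. The nose is the end whose last 14 mm are narrower, 47 mm wide
- reader_mouth (a point): on the worktop, in the middle of the slot's mouth in the fixed white reader, a low housing 110 mm long, 90 wide, 42 high. x points level into the slot (roughly to the robot's right), z up. The slot is 59 mm wide, 35 high; its floor is the worktop. A cassette that is home still stands 60 mm out of the mouth
- reader_guides (a point): on the worktop, midway between the outer ends of the two grey guide strips, 100 mm before the mouth (axes as reader_mouth). The strips are 12 mm high, 6 thick, 59 mm apart inside from the mouth to 70 mm before it, then flare to about 75 mm apart (90 overall) here. The cassette slides freely between them; its sides and rear above the 12 mm stay free to push on
- reader_stop (a point): middle of the hidden stop face in the slot, 80 mm beyond the mouth and 15 mm above the worktop; axes as reader_mouth. The cassette is home when its nose face touches this: the stop is rigid
- cover (a joint): angle of the reader's grey hinged cover, rad: 0 = closed (level, over the cassette's outer end), 1.57 = upright, 2.25 = leaning back over the roof, its limit. Starts at 1.8 to 2.15. The hinge line lies over the mouth, 38.5 mm above the worktop, parallel to reader_mouth's y. A stiff hinge keeps the cover where it is left; about 1 N at its edge moves it
- cover_edge (a point): middle of the cover's outer (top when closed) face near its free edge, 70 mm from the hinge. The plate is 5 mm thick, 70 wide, reaches 72 mm from the hinge, plus a 30 mm wide thumb tab to 80 mm; a lip at the edge reaches 21 mm down when closed, 7 mm behind a cassette that is home. Closed, its top is 41.5 mm above the worktop
- beaker_100: bystander: clear beaker, 54 mm wide, 68 mm high, at the back; origin under its centre
- weigh_bottle: bystander: small glass bottle with a knobbed lid, 38 mm wide, 53 mm high, at the back left; origin under its centre
- vial_1: bystander: vial with a black cap, 25 mm wide, 50 mm high, at the back right; origin under its centre
- petri_dish: bystander: glass dish with lid, 67 mm wide, 16 mm high, near the bench's front edge; origin under its centre
- tape_roll: bystander: roll of white tape, 52 mm wide, 19 mm high, near the bench's front edge; origin under its centre
- cassette: the same cassette; origin under its centre, on its underside; axes as cassette_center

How it is judged:
By the outcome, as a careful person would: the job done as asked, in the order asked, and still so for the second after the job is handed in, with the robot touching nothing.
It also fails if it takes over 54 s, if anything falls off the work surface, if the arm or the gripper's body presses on something with over 40 N, if the wrist force passes 120 N, or if a joint passes its speed limit or range.

## Working session

There is one attempt and no reset: what is moved stays moved. The work goes in short steps, Python scripts to look and compute and a tool call to move; the robot and the scene stay as the last step left them, time stands still between calls to the robot, and variables do not carry over. Pictures are saved under pics/ and viewed, at most 10 in all, crops included, and the job is handed in when it is done.

Besides the shell and the picture viewer there is one more tool, called after "Call:" as name(argument=value, ...), one argument or row to a line, values as JSON. arm_command: Moves the arm, as the interface text tells. Its arguments: {"type":"object","properties":{"rows":{"type":"array"},"newtons":{"type":"number"}},"required":["rows"]}

```bash
mkdir -p pics
python3 - <<'E'
from station import get_obs, cams, job, bot
import cv2, numpy as np
for n in("scene","top"):
    im=cams.read_camera(n); cv2.imwrite(f"pics/{n}0.png",im[...,::-1])
    p=cams.camera_params(n); print(n,np.round(p["K"],1).tolist(),np.round(p["extrinsics"],4).tolist())
o=get_obs(); print(o, bot.grip_point_offset)
a=cv2.imread("pics/top0.png");cv2.imwrite("pics/top0b.png",cv2.resize(a,(800,600)))
a=cv2.imread("pics/scene0.png");cv2.imwrite("pics/scene0b.png",cv2.resize(a,(800,600)))
E
```

```text
scene [[389.3, 0.0, 254.9], [0.0, 389.3, 191.4], [0.0, 0.0, 1.0]] [[-0.1334, -0.8726, 0.4699, 0.1287], [-0.991, 0.1229, -0.0531, 0.2116], [-0.0114, -0.4728, -0.8811, 0.7917], [0.0, 0.0, 0.0, 1.0]]
top [[388.8, 0.0, 255.2], [0.0, 388.8, 198.1], [0.0, 0.0, 1.0]] [[0.0029, -0.9983, 0.0574, 0.4662], [-1.0, -0.003, -0.0017, 0.1841], [0.0019, -0.0574, -0.9984, 0.9998], [0.0, 0.0, 0.0, 1.0]]
{'t': 0.1, 'q': array([-1.3670891 ,  0.47770649,  0.0223817 ,  1.5563755 , -0.01152533,
        1.10930228, -0.08309384]), 'joint_vel': array([-3.16349123e-06, -1.97335676e-03,  1.18618811e-04, -2.37588103e-03,
        1.42302135e-04, -3.78292684e-04, -4.11264210e-04]), 'joint_torque': array([ 3.20217165e-03, -5.97759247e+01,  1.61293633e+00, -2.81951970e+01,
        1.27879667e-02,  5.09363366e-03,  5.18778552e-05]), 'eef_pos': array([0.20693601, 0.64192227, 0.23042135]), 'tool_rot': array([-7.14050271e-05,  1.55282660e-01,  9.87869730e-01, -8.28463542e-04]), 'contact_force': array([ 0.70331258,  0.69850789, -0.92280793]), 'torque': array([ 0.01030031, -0.00878616,  0.00213923]), 'grasp_force': 0.0, 'gripper_width': 1.002386566622177} 0.0187
```

View pics/top0b.png

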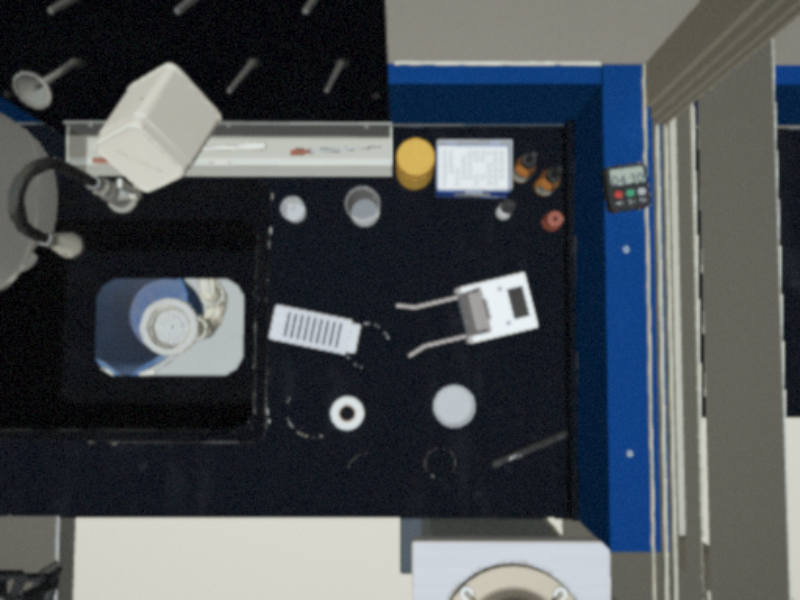

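View pics/scene0b.png

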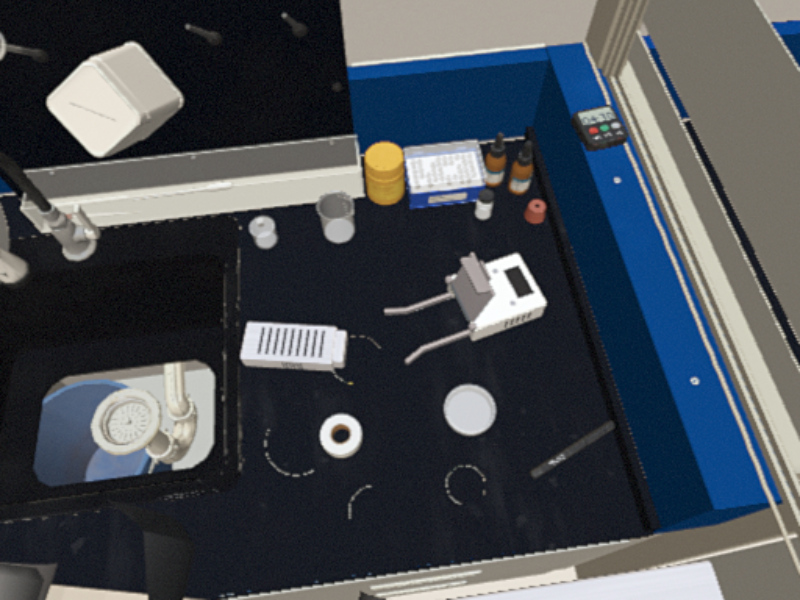

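The top view shows the cassette at about (315,330) with its nose to the right, the reader at (500,305), and guide tips at (397,305) and (410,355). The tape is at (347,413) and the dish at (454,406), all in 800x600 pixels. Next I'll measure these.

```bash
cat > h.py <<'E'
import cv2, numpy as np
from station import get_obs, cams, job, bot
def ray(n,uv,z):
    p=cams.camera_params(n);E=np.array(p["extrinsics"]);K=np.array(p["K"])
    uv=np.atleast_2d(np.asarray(uv,float)); d=np.c_[uv,np.ones(len(uv))]@np.linalg.inv(K).T@E[:3,:3].T
    return (E[:3,3]+d*((z-E[2,3])/d[:,2])[:,None])[:,:2]
def crop(n,im,x,y,w,h,f,name):
    cv2.imwrite(name,cv2.resize(im[y:y+h,x:x+w,::-1],None,fx=f,fy=f,interpolation=cv2.INTER_CUBIC))
E
python3 - <<'E'
from h import *
t=cv2.imread("pics/top0.png")[...,::-1]; s=cv2.imread("pics/scene0.png")[...,::-1]
crop("t",t,165,165,190,110,4,"pics/tc.png"); crop("s",s,150,155,205,90,3.9,"pics/sc.png")
for n,im in(("top",t),("scene",s)):
    g=im.min(2)
    for th in (110,150):
        m=cv2.morphologyEx((g>th).astype(np.uint8),cv2.MORPH_CLOSE,np.ones((5,5)))
        for c in cv2.findContours(m,0,2)[0]:
            r=cv2.minAreaRect(c); x,y=r[0]
            if cv2.contourArea(c)>150 and 140<x<360 and 150<y<290:
                b=cv2.boxPoints(r); print(n,th,np.round(r[0],1),np.round(r[1],1),round(r[2],1),"box",b.round(1).tolist(),"w30",ray(n,b,.03).round(4).tolist(),"w42",ray(n,b,.042).round(4).tolist())
E
```

```text
top 110 [221.8 264.3] [21.2 21.9] 45.0 box [[206.5, 264.5], [222.0, 249.0], [237.0, 264.0], [221.5, 279.5]] w30 [[0.3569, 0.3026], [0.3951, 0.2645], [0.3584, 0.2271], [0.3203, 0.2652]] w42 [[0.3583, 0.3011], [0.396, 0.2635], [0.3597, 0.2266], [0.3221, 0.2642]]
top 110 [290.  259.5] [27. 26.] 90.0 box [[277.0, 246.0], [303.0, 246.0], [303.0, 273.0], [277.0, 273.0]] w30 [[0.4029, 0.1281], [0.4031, 0.0636], [0.3367, 0.0639], [0.3366, 0.1282]] w42 [[0.4037, 0.1288], [0.4039, 0.0651], [0.3383, 0.0654], [0.3382, 0.1289]]
top 110 [201.2 211. ] [57.3 23.5] 11.9 box [[170.6999969482422, 216.60000610351562], [175.60000610351562, 193.60000610351562], [231.60000610351562, 205.39999389648438], [226.8000030517578, 228.39999389648438]] w30 [[0.4751, 0.3929], [0.5325, 0.3817], [0.5034, 0.2414], [0.4462, 0.2531]] w42 [[0.475, 0.3903], [0.5317, 0.3792], [0.503, 0.2407], [0.4464, 0.2522]]
top 110 [298.9 201.1] [38.  85.8] 76.5 box [[252.8000030517578, 192.6999969482422], [336.20001220703125, 172.60000610351562], [345.1000061035156, 209.5], [261.6000061035156, 229.60000610351562]] w30 [[0.5354, 0.1887],
[... 3611 characters left out ...]
0.1051]]
scene 150 [187.4 221.2] [66.4 27.7] 3.3 box [[153.5, 233.10000610351562], [155.10000610351562, 205.39999389648438], [221.39999389648438, 209.1999969482422], [219.8000030517578, 236.89999389648438]] w30 [[0.4658, 0.3906], [0.5308, 0.3864], [0.5015, 0.2435], [0.438, 0.2528]] w42 [[0.4605, 0.3878], [0.5244, 0.3837], [0.4956, 0.243], [0.4331, 0.2521]]
scene 150 [296.9 191.4] [52.3 96.6] 69.8 box [[242.5, 183.5], [333.20001220703125, 150.10000610351562], [351.29998779296875, 199.3000030517578], [260.6000061035156, 232.6999969482422]] w30 [[0.5585, 0.1905], [0.6182, -0.0311], [0.486, -0.0408], [0.4356, 0.1669]] w42 [[0.5518, 0.1909], [0.6105, -0.0273], [0.4804, -0.0369], [0.4308, 0.1676]]
```

View pics/tc.png

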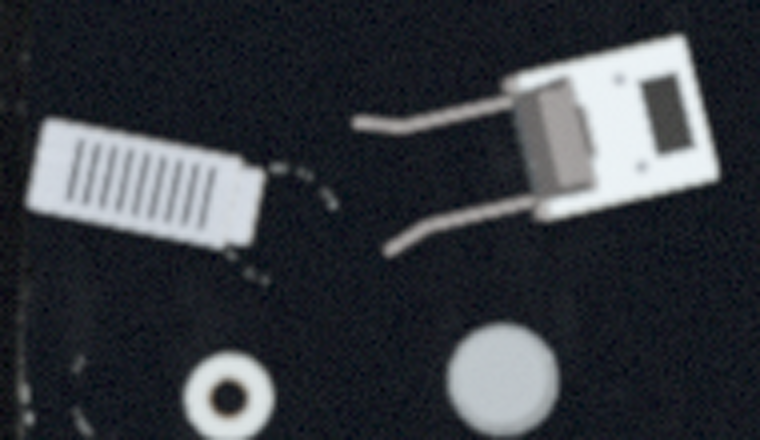

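View pics/sc.png

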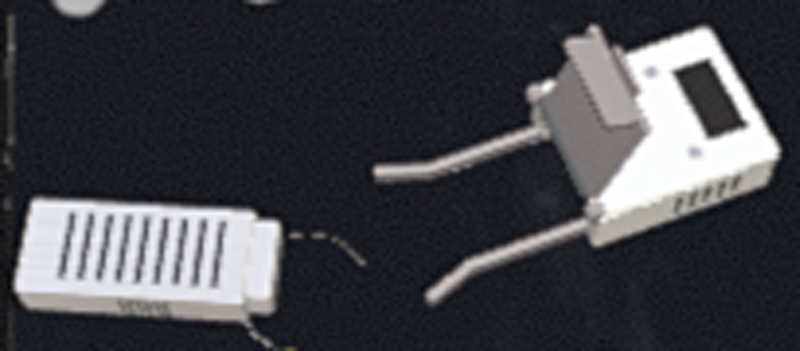

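The crops show the cassette at about -101.6° yaw and the reader's slot axis at about -76.4°. The cover is leaning back, and the guide tips in the crop are at (352,122) and (385,255). I'll approach the rear end of the cassette for a grip about 15 mm from its rear face.

Call:
arm_command(
  rows=[
    [[85,0.25,-0.23,-0.08,-0.92],[85,0.25,-0.23,-0.08,-0.92],[85,0.25,-0.23,-0.08,-0.92],[85,0.25,-0.23,-0.08,-0.92],[85,0.25,-0.23,-0.08,-0.92],[85,0.25,-0.23,-0.08,-0.92],[85,0.25,-0.23,-0.08,-0.92],[85,0.25,-0.23,-0.08,-0.92],[85,0.25,-0.23,-0.08,-0.92],[85,0.25,-0.23,-0.08,-0.92]],
  ],
  newtons=40,
)

```text
t: 1.35
eef_pos: [0.3581, 0.5036, 0.183]
tool_rot: [0.0, 0.502, 0.865, 0.0]
contact_force: [1.4, -0.2, -0.0]
gripper_width: 0.991
grasp_force: 0.0
```

Call:
arm_command(
  rows=[
    [[85,0.25,-0.23,-0.08,-0.92],[85,0.25,-0.23,-0.08,-0.92],[85,0.25,-0.23,-0.08,-0.92],[85,0.25,-0.23,-0.08,-0.92],[85,0.25,-0.23,-0.08,-0.92],[85,0.25,-0.23,-0.08,-0.92],[85,0.25,-0.23,-0.08,-0.92],[85,0.25,-0.23,-0.08,-0.92],[85,0.25,-0.23,-0.08,-0.92],[85,0,0,0,0]],
  ],
)

```text
t: 2.6
eef_pos: [0.4936, 0.3781, 0.1397]
tool_rot: [0.001, 0.756, 0.654, -0.0]
contact_force: [0.3, 0.7, 0.1]
gripper_width: 0.994
grasp_force: 0.0
```

Call:
arm_command(
  rows=[
    [[85,0.06,-0.05,-0.3,-0.36],[85,0.06,-0.05,-0.3,-0.36],[85,0,0,-0.3,0],[85,0,0,-0.3,0],[85,0,0,-0.3,0],[85,0,0,-0.3,0],[85,0,0,-0.2,0],[85,0,0,-0.14,0],[85,0,0,0,0],[85,0,0,0,0]],
  ],
)

```text
t: 3.85
eef_pos: [0.4997, 0.3745, 0.0123]
tool_rot: [-0.0, 0.773, 0.634, 0.0]
contact_force: [0.4, -0.2, 0.2]
gripper_width: 0.993
grasp_force: 0.0
```

Call:
arm_command(
  rows=[
    [[50,0,0,0,0],[50,0,0,0,0],[50,0,0,0,0],[50,0,0,0,0],[50,0,0,0,0],[50,0,0,0,0],[50,0,0,0,0],[50,0,0,0,0],[50,0,0,0,0],[50,0,0,0,0]],
  ],
)

```text
t: 5.1
eef_pos: [0.4998, 0.3746, 0.0124]
tool_rot: [-0.0, 0.773, 0.634, 0.001]
contact_force: [-1.4, -0.7, 6.2]
gripper_width: 0.646
grasp_force: 43.2
```

Call:
arm_command(
  rows=[
    [[50,-0.09,-0.11,0,0.68],[50,-0.09,-0.11,0,0.68],[50,-0.09,-0.11,0,0.68],[50,-0.09,-0.11,0,0.68],[50,-0.09,-0.11,0,0.68],[50,-0.09,-0.11,0,0.68],[50,-0.09,-0.11,0,0.68],[50,-0.09,-0.11,0,0.67],[50,0,0,0,0],[50,0,0,0,0]],
  ],
)

```text
t: 6.35
eef_pos: [0.4563, 0.3218, 0.0124]
tool_rot: [-0.0, 0.619, 0.786, 0.0]
contact_force: [-1.3, -1.0, 8.3]
gripper_width: 0.641
grasp_force: 43.4
```

Run:
```python
from h import *
t=cams.read_camera("top"); s=cams.read_camera("scene")
np.save("t1",t);np.save("s1",s)
crop("t",t,165,165,190,110,4.2,"pics/tc1.png"); crop("s",s,150,155,205,110,3.9,"pics/sc1.png")
o=get_obs();print(o["t"],o["eef_pos"],o["tool_rot"],o["contact_force"],o["q"])
```

```text
6.45 [0.45630703 0.32175718 0.01239132] [-5.14618000e-05  6.18518687e-01  7.85770007e-01  3.56486282e-04] [-1.79209517 -1.00696829  8.45915581] [-0.88337093  0.59868609  0.20349541  1.99688461 -0.21464392  0.56545562
 -0.29549424]
```

View pics/tc1.png

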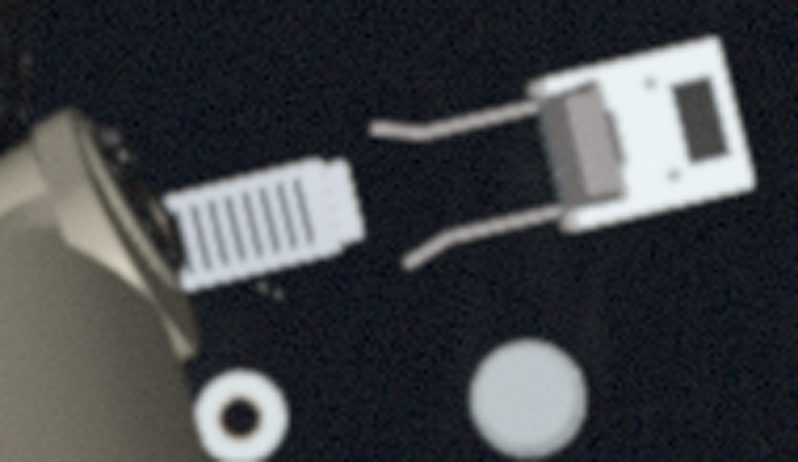

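View pics/sc1.png

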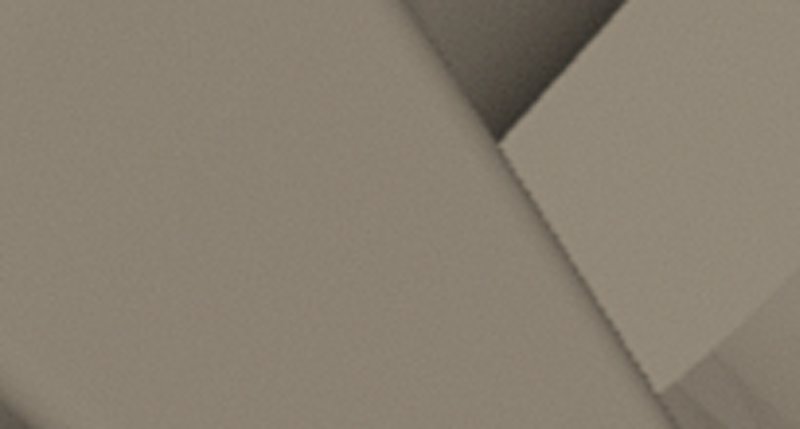

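The cassette is now nearly in line with the guides. Its nose is at about (360,200) in the top crop, with the guide tips at (372,128) and (405,265). The arm blocks the scene camera, so I'll fit lines in the top view.

```bash
cat > fit.py <<'E'
from h import *
def world_line(img_pts,z):
    w=ray("top",img_pts,z); v=cv2.fitLine(w.astype(np.float32),cv2.DIST_HUBER,0,1e-4,1e-4).ravel()
    if v[1]>0: v[:2]*=-1
    return v
def bands(t,cols,rows,th):
    g=t.min(2).astype(float); out=[]
    for c in cols:
        r0=rows(c); seg=g[r0[0]:r0[1],c]; lo=np.percentile(seg,10); w=np.clip(seg-lo-15,0,None)
        if w.sum()>20: out.append((c,(w*np.arange(r0[0],r0[1])).sum()/w.sum(),))
    return np.array(out)
def halfedges(t,cols,r0,r1):   # first & last half-level crossing per column
    g=t.min(2).astype(float); a=[];b=[]
    for c in cols:
        s=g[r0:r1,c]; h=(np.percentile(s,90)+np.percentile(s,10))/2; i=np.where(s>h)[0]
        i0,i1=i[0],i[-1]
        a.append((c,r0+i0-(s[i0]-h)/(s[i0]-s[i0-1]))); b.append((c,r0+i1+(s[i1]-h)/(s[i1]-s[i1+1])))
    return np.array(a),np.array(b)
def at(v,y): return v[2]+(y-v[3])*v[0]/v[1]
E
python3 - <<'E'
from fit import *
t=np.load("t1.npy")
# straight strips: crop/4.2+165
U=bands(t,range(267,288),lambda c:(185,201),0)
L=bands(t,range(274,296),lambda c:(208,226),0)
vu=world_line(U,.010); vl=world_line(L,.010)
ang=lambda v:np.degrees(np.arctan2(v[1],v[0]))
print("guides yaw",ang(vu),ang(vl)); 
a,b=halfedges(t,range(211,238),193,245)
va,vb=world_line(a,.03),world_line(b,.03); print("cass yaw",ang(va),ang(vb))
ra,rb=halfedges(t,range(308,336),165,228)
wa,wb=world_line(ra,.042),world_line(rb,.042); print("reader yaw",ang(wa),ang(wb))
th=np.radians(np.mean([ang(vu),ang(vl),ang(wa),ang(wb)]));d=np.array([np.cos(th),np.sin(th)]);n=np.array([-d[1],d[0]])
lat=lambda v:v[2:]@n
print("d",d,"n",n)
print("lat guides",lat(vu),lat(vl),"sep",lat(vu)-lat(vl),"mid",(lat(vu)+lat(vl))/2)
print("lat reader",lat(wa),lat(wb),"sep",lat(wa)-lat(wb),"mid",(lat(wa)+lat(wb))/2)
print("lat cass",lat(va),lat(vb),"sep",lat(va)-lat(vb),"mid",(lat(va)+lat(vb))/2)
e=get_obs()["eef_pos"][:2]; print("tcp lat",e@n,"along",e@d)
# along: nose face, reader far end, mouth
for nm,uv,z in (("nose",[(165+350/4.2,165+158/4.2),(165+363/4.2,165+238/4.2)],.03),("far",[(165+720/4.2,165+36/4.2),(165+755/4.2,165+186/4.2)],.042),("tips",[(165+370/4.2,165+127/4.2),(165+404/4.2,165+267/4.2)],.012)):
    w=ray("top",uv,z); print(nm,w,w@d)
E
```

```text
guides yaw -76.42627 -76.24183
cass yaw -75.494606 -75.40093
reader yaw -76.472404 -76.21181
d [ 0.2361925 -0.9717063] n [0.9717063 0.2361925]
lat guides 0.54998827 0.48501736 sep 0.06497091 mid 0.5175028
lat reader 0.56383324 0.47102055 sep 0.09281269 mid 0.5174269
lat cass 0.5494897 0.49027818 sep 0.059211493 mid 0.51988393
tcp lat 0.5193930309834479 along -0.20487717778489914
nose [[0.51046759 0.1996967 ]
 [0.46301558 0.19180261]] [-0.07347792 -0.077015  ]
far [[ 0.58261898 -0.01848455]
 [ 0.49418599 -0.03823087]] [0.15557178 0.15387219]
tips [[0.53013789 0.18793575]
 [0.44556627 0.16715027]] [-0.05740375 -0.05718155]
```

Call:
arm_command(
  rows=[
    [[50,-0.03,-0.007,0,-0.13],[50,0.0283,-0.1166,0,0],[50,0.0283,-0.1166,0,0],[50,0.0283,-0.1166,0,0],[50,0.0283,-0.1166,0,0],[50,0.0283,-0.1166,0,0],[50,0.0283,-0.1166,0,0],[50,0.0283,-0.1166,0,0],[50,0.0283,-0.1166,0,0],[50,0,0,0,0]],
  ],
)

```text
t: 7.7
eef_pos: [0.4685, 0.2657, 0.0124]
tool_rot: [-0.0, 0.623, 0.782, 0.001]
contact_force: [-0.5, 0.3, 7.7]
gripper_width: 0.644
grasp_force: 43.4
```

Run:
```python
from fit import *
t=cams.read_camera("top"); np.save("t2",t)
crop("t",t,185,165,170,110,4.7,"pics/tc2.png")
o=get_obs();d=np.array([.2362,-.9717]);n=np.array([.9717,.2362]);e=o["eef_pos"][:2]
print(o["t"],o["eef_pos"],o["tool_rot"],o["contact_force"],o["torque"],"along",e@d,"lat",e@n)
```

```text
7.75 [0.46845236 0.26571881 0.01239456] [2.47680082e-05 6.22673879e-01 7.82480980e-01 8.69265245e-04] [0.86053692 0.88809281 7.85477915] [0.0448518  0.07466777 0.00040836] along -0.14755051801909683 lat 0.5179579374290588
```

View pics/tc2.png

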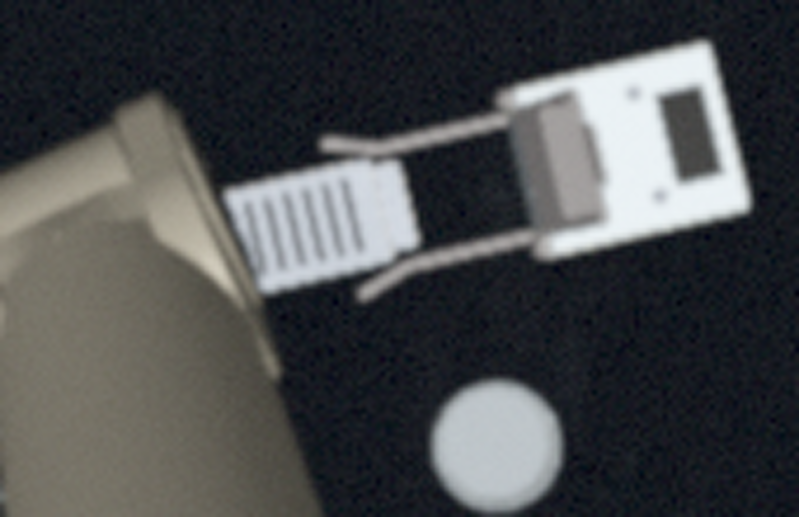

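The nose is between the guides at about (410,210), centred, with negligible side force. Advancing.

Call:
arm_command(
  rows=[
    [[50,0.022,-0.118,0,0],[50,0.0283,-0.1166,0,0],[50,0.0283,-0.1166,0,0],[50,0.0283,-0.1166,0,0],[50,0.0283,-0.1166,0,0],[50,0.0283,-0.1166,0,0],[50,0.0283,-0.1166,0,0],[50,0.0283,-0.1166,0,0],[50,0.0283,-0.1166,0,0],[50,0,0,0,0]],
  ],
)

```text
t: 9.0
eef_pos: [0.4835, 0.2027, 0.0124]
tool_rot: [0.0, 0.623, 0.782, 0.001]
contact_force: [0.0, -0.0, 7.4]
gripper_width: 0.642
grasp_force: 43.4
```

Call:
arm_command(
  rows=[
    [[50,0.026,-0.107,0,0],[50,0.026,-0.107,0,0],[50,0.026,-0.107,0,0],[50,0.026,-0.107,0,0],[50,0.026,-0.107,0,0],[50,0.026,-0.107,0,0],[50,0.026,-0.107,0,0],[50,0.026,-0.107,0,0],[50,0.026,-0.107,0,0],[50,0,0,0,0]],
  ],
)

```text
t: 10.25
eef_pos: [0.4975, 0.1451, 0.0124]
tool_rot: [0.0, 0.623, 0.783, 0.001]
contact_force: [-0.6, 1.7, 7.8]
gripper_width: 0.644
grasp_force: 43.4
```

Call:
arm_command(
  rows=[
    [[50,0.005,-0.02,0,0],[50,0.005,-0.02,0,0],[50,0.005,-0.02,0,0],[50,0.005,-0.02,0,0],[50,0.005,-0.02,0,0],[50,0.005,-0.02,0,0],[50,0.005,-0.02,0,0],[50,0.005,-0.02,0,0],[50,0.005,-0.02,0,0],[50,0,0,0,0]],
  ],
)

```text
t: 11.5
eef_pos: [0.4999, 0.1354, 0.0124]
tool_rot: [-0.0, 0.622, 0.783, 0.001]
contact_force: [-1.5, 5.3, 8.1]
gripper_width: 0.641
grasp_force: 43.4
```

Call:
arm_command(
  rows=[
    [[50,0.0025,-0.01,0,0],[50,0.0025,-0.01,0,0],[50,0.0025,-0.01,0,0],[50,0,0,0,0],[50,0,0,0,0],[50,0.0025,-0.01,0,0],[50,0.0025,-0.01,0,0],[50,0.0025,-0.01,0,0],[50,0,0,0,0],[50,0,0,0,0]],
  ],
)

```text
t: 12.75
eef_pos: [0.5008, 0.132, 0.0124]
tool_rot: [-0.0, 0.622, 0.783, 0.001]
contact_force: [-1.6, 4.9, 7.7]
gripper_width: 0.642
grasp_force: 43.4
```

Call:
arm_command(
  rows=[
    [[50,0.0025,-0.01,0,0],[50,0.0025,-0.01,0,0],[50,0.0025,-0.01,0,0],[50,0.0025,-0.01,0,0],[50,0.0025,-0.01,0,0],[50,0.0025,-0.01,0,0],[50,0.0025,-0.01,0,0],[50,0,0,0,0],[50,0,0,0,0],[50,0,0,0,0]],
  ],
)

```text
t: 14.0
eef_pos: [0.5019, 0.1278, 0.0124]
tool_rot: [-0.0, 0.622, 0.783, 0.001]
contact_force: [-1.0, 4.6, 8.4]
gripper_width: 0.642
grasp_force: 43.4
```

Call:
arm_command(
  rows=[
    [[50,0.0025,-0.01,0,0],[50,0.0025,-0.01,0,0],[50,0.0025,-0.01,0,0],[50,0.0025,-0.01,0,0],[50,0,0,0,0],[50,0,0,0,0],[50,0,0,0,0],[50,0,0,0,0],[50,0,0,0,0],[50,0,0,0,0]],
  ],
)

```text
t: 15.25
eef_pos: [0.5022, 0.1263, 0.0124]
tool_rot: [-0.001, 0.622, 0.783, 0.001]
contact_force: [-1.5, 7.1, 9.3]
gripper_width: 0.647
grasp_force: 43.4
```

Call:
arm_command(
  rows=[
    [[50,0.0025,-0.01,0,0],[50,0.0025,-0.01,0,0],[50,0.0025,-0.01,0,0],[50,0.0025,-0.01,0,0],[50,0,0,0,0],[50,0,0,0,0],[50,0,0,0,0],[50,0,0,0,0],[50,0,0,0,0],[50,0,0,0,0]],
  ],
)

```text
t: 16.5
eef_pos: [0.5022, 0.1263, 0.0124]
tool_rot: [-0.002, 0.621, 0.783, 0.002]
contact_force: [-3.3, 13.5, 8.1]
gripper_width: 0.642
grasp_force: 43.4
```

Call:
arm_command(
  rows=[
    [[50,0.0025,-0.01,0,0],[50,0.0025,-0.01,0,0],[50,0.0025,-0.01,0,0],[50,0,0,0,0],[50,0,0,0,0],[50,0,0,0,0],[50,0,0,0,0],[50,0,0,0,0],[50,0,0,0,0],[50,0,0,0,0]],
  ],
)

```text
t: 17.75
eef_pos: [0.5023, 0.1263, 0.0124]
tool_rot: [-0.003, 0.621, 0.784, 0.003]
contact_force: [-5.5, 18.0, 8.6]
gripper_width: 0.643
grasp_force: 43.3
```

Run:
```python
from fit import *
o=get_obs();print(o["t"],o["eef_pos"],o["contact_force"])
```

```text
17.75 [0.5022518  0.12625599 0.01238975] [-5.48997191 17.97892156  8.55294249]
```

The cassette is against the rigid stop: 18 N with no further motion. I'll relax the push, release and lift.

Call:
arm_command(
  rows=[
    [[50,-0.009,0.035,0,0],[50,-0.009,0.035,0,0],[50,0,0,0,0],[85,0,0,0,0],[85,0,0,0,0],[85,0,0,0,0],[85,0,0,0,0],[85,0,0,0,0],[85,0,0,0,0],[85,0,0,0,0]],
  ],
)

```text
t: 19.0
eef_pos: [0.502, 0.1233, 0.0117]
tool_rot: [-0.0, 0.623, 0.783, 0.0]
contact_force: [0.2, -1.4, -0.1]
gripper_width: 0.996
grasp_force: 0.0
```

Call:
arm_command(
  rows=[
    [[85,0,0,0.1,0],[85,0,0,0.3,0],[85,0,0,0.4,0],[85,0,0,0.4,0],[85,0,0,0.4,0],[60,0,0,0.4,0],[0,0,0,0.4,0],[0,0,0,0.1,0],[0,0,0,0,0],[0,0,0,0,0]],
  ],
)

```text
t: 20.25
eef_pos: [0.5014, 0.1231, 0.161]
tool_rot: [-0.0, 0.622, 0.783, -0.001]
contact_force: [-0.3, 1.1, 0.7]
gripper_width: 0.001
grasp_force: 0.0
```

Run:
```python
from fit import *
t=cams.read_camera("top"); s=cams.read_camera("scene")
c=lambda im,x,y,w,h:cv2.resize(im[y:y+h,x:x+w,::-1],(w*4,h*4),interpolation=cv2.INTER_CUBIC)
cv2.imwrite("pics/j3.png",np.vstack([c(t,180,160,190,75),c(s,180,150,190,75)]))
o=get_obs();d=np.array([.2362,-.9717]);n=np.array([.9717,.2362]);e=o["eef_pos"][:2]
print(o["t"],o["eef_pos"],o["tool_rot"],o["contact_force"],"along",e@d,"lat",e@n)
```

```text
20.35 [0.50142813 0.1230924  0.1608628 ] [-3.88278556e-04  6.22451307e-01  7.82658061e-01 -7.61066808e-04] [ 0.7020902   0.02340811 -0.46455787] along -0.0011715566422161774 lat 0.516312135162382
```

View pics/j3.png

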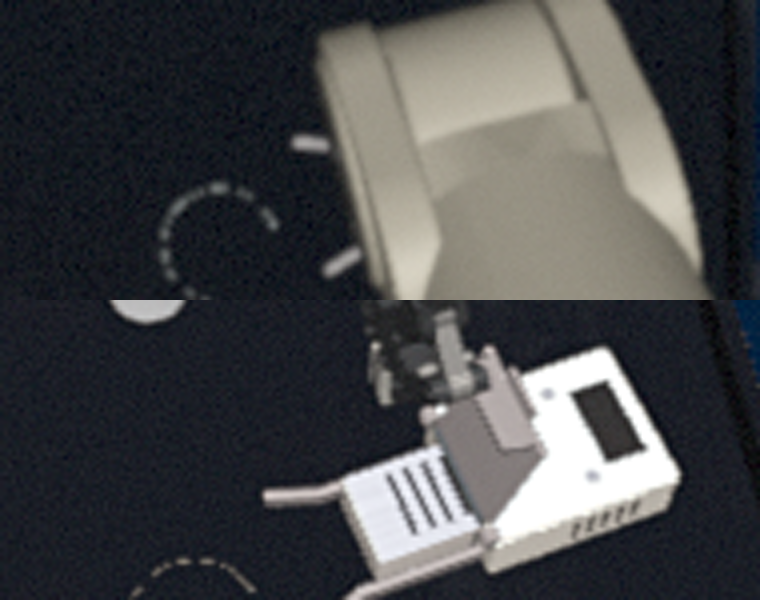

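The scene view shows the cassette in the slot, with its rear corners at (342,485) and (378,578), and the cover leaning back. I'll check the outstanding length, then move over behind the cover.

Run:
```python
from fit import *
d=np.array([.2362,-.9717]);n=np.array([.9717,.2362])
w=ray("scene",[(265.5,196.25),(274.5,219.5)],.03); print(w@d,w@n)
w=ray("scene",[(180+608/4,150+48/4),(180+682/4,150+172/4)],.042); print("far",w@d,w@n)
```

```text
[-0.01733124 -0.02050537] [0.53887634 0.47987856]
far [0.15352223 0.15487185] [0.55866564 0.47230552]
```

Call:
arm_command(
  rows=[
    [[0,0.065,-0.25,0,0],[0,0.065,-0.25,0,0],[0,0.065,-0.25,0,0],[0,0.065,-0.25,0,0],[0,0.065,-0.25,0,0],[0,0.065,-0.25,0,0],[0,0.065,-0.25,0,0],[0,0.065,-0.25,0,0],[0,0.01,-0.04,0,0],[0,0,0,0,0]],
  ],
)

```text
t: 21.6
eef_pos: [0.5338, 0.001, 0.1616]
tool_rot: [-0.0, 0.623, 0.783, 0.0]
contact_force: [0.5, 0.1, 0.6]
gripper_width: -0.005
grasp_force: 0.0
```

Call:
arm_command(
  rows=[
    [[0,0,0,-0.2,0],[0,0,0,-0.2,0],[0,0,0,-0.2,0],[0,0,0,-0.2,0],[0,0,0,-0.2,0],[0,0,0,-0.2,0],[0,0,0,-0.16,0],[0,0,0,0,0],[0,0,0,0,0],[0,0,0,0,0]],
  ],
)

```text
t: 22.85
eef_pos: [0.5342, 0.0009, 0.0806]
tool_rot: [0.0, 0.622, 0.783, 0.0]
contact_force: [-0.7, 0.2, -0.2]
gripper_width: -0.001
grasp_force: 0.0
```

Call:
arm_command(
  rows=[
    [[0,-0.026,0.105,0,0],[0,-0.026,0.105,0,0],[0,-0.026,0.105,0,0],[0,-0.026,0.105,0,0],[0,-0.026,0.105,0,0],[0,-0.026,0.105,0,0],[0,-0.026,0.105,0,0],[0,-0.026,0.105,0,0],[0,-0.026,0.105,0,0],[0,-0.026,0.105,0,0]],
  ],
)

```text
t: 24.1
eef_pos: [0.5181, 0.0643, 0.0801]
tool_rot: [0.0, 0.622, 0.783, 0.0]
contact_force: [-0.4, -0.7, 0.8]
gripper_width: -0.001
grasp_force: 0.3
```

Call:
arm_command(
  rows=[
    [[0,-0.024,0.097,-0.06,0],[0,-0.024,0.097,-0.06,0],[0,-0.024,0.097,-0.06,0],[0,-0.024,0.097,-0.06,0],[0,-0.024,0.097,-0.06,0],[0,-0.024,0.097,-0.06,0],[0,-0.024,0.097,-0.06,0],[0,-0.024,0.097,-0.06,0],[0,-0.024,0.097,-0.06,0],[0,-0.024,0.097,-0.05,0]],
  ],
)

```text
t: 25.35
eef_pos: [0.5036, 0.1225, 0.0445]
tool_rot: [-0.0, 0.622, 0.783, -0.0]
contact_force: [0.7, 0.3, 0.8]
gripper_width: 0.002
grasp_force: 0.2
```

Call:
arm_command(
  rows=[
    [[0,0,0,-0.02,0],[0,0,0,-0.02,0],[0,0,0,-0.02,0],[0,0,0,0,0],[0,0,0,0,0],[0,0,0,0,0],[0,0,0,0,0],[0,0,0,0,0],[0,0,0,0,0],[0,0,0,0,0]],
  ],
)

```text
t: 26.6
eef_pos: [0.5039, 0.1219, 0.0415]
tool_rot: [-0.0, 0.623, 0.782, 0.0]
contact_force: [-1.7, 1.2, 6.1]
gripper_width: -0.0
grasp_force: 2.6
```

Call:
arm_command(
  rows=[
    [[0,0,0,0.1,0],[0,0,0,0.3,0],[0,0,0,0.4,0],[0,0,0,0.4,0],[0,0,0,0.4,0],[0,0,0,0.4,0],[0,0,0,0.3,0],[0,0,0,0.1,0],[0,0,0,0,0],[0,0,0,0,0]],
  ],
)

```text
t: 27.85
eef_pos: [0.5033, 0.1219, 0.1843]
tool_rot: [-0.0, 0.623, 0.783, -0.001]
contact_force: [-0.0, 1.0, 0.3]
gripper_width: -0.004
grasp_force: 0.0
```

Run:
```python
from fit import *
s=cams.read_camera("scene")
crop("s",s,150,130,200,150,4,"pics/s4.png")
o=get_obs(); print(o["t"],o["eef_pos"],o["contact_force"])
```

```text
27.9 [0.50328299 0.12188263 0.18430021] [-0.76143664 -0.19068222  0.10101114]
```

View pics/s4.png

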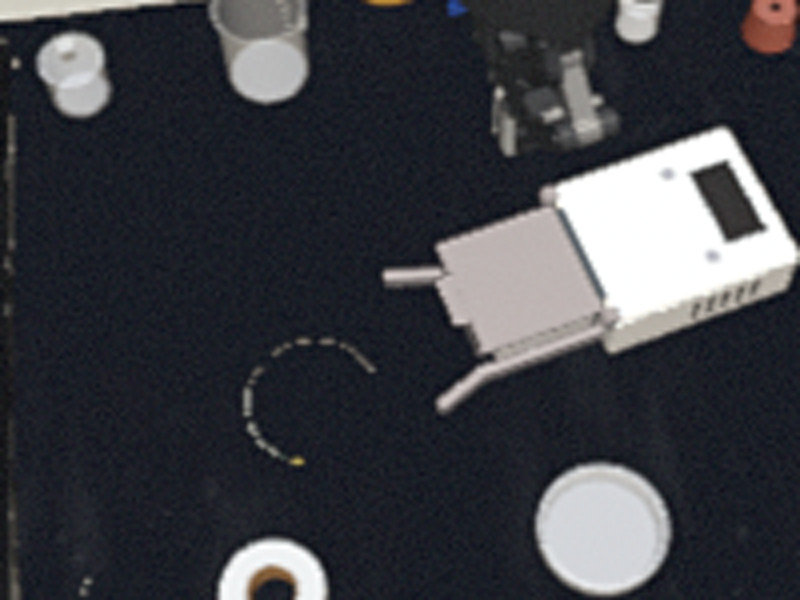

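The cover lies level over the cassette at about (525,280), the arm is clear of everything, and the tape, dish, beaker and bottle have not moved. Handing in.

```bash
python3 -c "
from station import job
print(job.hand_in())"
```

```text
the job is handed in; nothing more can be done
None
```

The cassette is in the reader against the stop (18 N of push with no further movement), the cover is closed over it, the gripper touches nothing, no bystander looked moved in the last camera view, and I handed the job in at about 28 s.

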